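Draw the spatula out of the covered utensil tray

ROBOT

A 6-joint arm with a two-finger parallel gripper is mounted at the origin on a cart in front of the work surface, level with it; the furniture and walls round the work are solid. World frame = base frame: x ahead of the robot, y to its left, z up, the work surface at z = 0. Lengths are in m, angles in rad, forces in N, time in s.
With the tool pointing down it reaches from about 0.4 to 0.825 m from the base axis. Payload 7 kg.
Tool frame: the origin (TCP) lies at the centre of the arm's flange, where the gripper is bolted on; the fingertips stand 178 mm ahead of it and the grasp point (between the pads) lies 159 mm ahead of it; z points along the fingers, y is the line along which they close (so a half turn about z gives the same grasp; the last joint's range is limited). The gripper opens to 88 mm and grips with 3 to 60 N. Pads are 19 mm wide; open, the fingers measure 130 mm over their backs; the gripper's body (78 mm by 193 mm) begins 47 mm behind the grasp point.
Start: joints at [1.583, 0.359, 0.012, 0, -1.224, -0.288], TCP at [0.184, 0.649, 0.405] pointing down, gripper open.
Joint ranges: [-3.07, 3.07], [-1.43, 2.12], [-1.02, 1.25], [-3.03, 1.67], [-3.05, -0], [-3.03, 3.03]. Speed limits (rad/s): [2.39, 2.39, 3.01, 3.14, 3.14, 3.14].

INTERFACE

Orientations are given as a 3x3 rotation matrix whose columns are the frame's x, y, z axes.
In Python, from cell import bot gives the robot as it stands.
- The arm moves only by the tool send_rows, never from a script. Its arguments are lists of equal length, an entry for each row: "linear": the shift along the tool's x, y, z as a fraction of full scale, a list of three; "twist": the turn, a rotation vector about the tool's x, y, z as a fraction of full scale, a list of three. In form: {"linear": [[dx, dy, dz], ...], "twist": [[wx, wy, wz], ...]}. A call has 1 to 8 rows; each row shifts and turns the commanded pose from where the row before left it, along the tool's axes as they then stand; what a row does not reach is not made up. Full scale, the value 1, is 20 cm for a shift and pi rad for a turn. A row lasts 1/12 s, in which the tool goes at most 41.7 mm and 7.16 degrees, less where a joint would pass 70% of its speed; a pose out of reach is approached as far as the arm can. A call with a number of a shift or a turn outside -1 to 1 is refused whole. A call with a gripper value outside its range is refused whole. "fingers" is the opening, from -1 (shut) to 1 (fully open), so that 0 is half open, set as the call begins (left out, the last holds). The fingers move at their own pace and stop on an object; "newtons" is the grip in N (left out, the last holds). Time passes only in rows, so rows that do not move let the fingers close. It gives the time, the measured TCP pose, the force, the opening and the grip force at its end, in the units of the state.
- bot.get_obs(): the state, without advancing time (a new reading comes with each control period).
- bot.read_camera(name): name is "scene" or "top" or "wrist"; returns the picture (420x560x3 uint8, red, green, blue); there is no depth.
- bot.camera_info(name): a dict with "intrinsics" (3x3 intrinsics, pixels), "k1" (the pictures are not rectified: a ray, as slopes to the right and down, at radius r is drawn at 1 + k1 r^2 times it, then the intrinsics apply), "view" (4x4, takes a point from world to camera coordinates). Camera axes: x right, y down, z forward; pixel columns grow to the right and rows downward; lengths in m; the calibration is good to about 2 mm. A picture is of the moment at which its call begins: read the wrist's pose just before it. camera_info takes no time and is no camera call; for the wrist camera it gives the pose at the moment of the call.
- bot.hand_in(): hands the job in; it is judged then, once.
Trained networks look in the newest picture that a camera, given by its name, has taken for a name from the list of things; names that differ only in an ending like _2 or _b are one class to them, and where a whole thing is asked for, a point or a joint stands for the part that bears it (a point fixed in the world has none). Each returns a list of dicts, best first, with "conf" (0 to 1); they miss things now and then, are a little off and sometimes report something else, mostly with a low value. They report only what shows in the picture. A call takes as long as a camera call.
- bot.recognise(camera, target): "bbox" ([left, top, right, bottom] in pixels, round what is visible of it).
- bot.regions_of(camera, target): "pixels" (420x560 bool, what is visible of it) and "bbox" ([left, top, right, bottom] in pixels, round what is visible of it).
- bot.spot_point(camera, target): "position" ([column, row] in pixels: a listed point, or the origin of a listed thing).
The state is a dict: "time": time; "qpos": joint angles; "joint_velocities": joint speeds; "tau": joint torques, N m; "tcp_pos": TCP position; "orientation": TCP orientation; "wrist_force": force on the tool from outside, world axes, zero at the start; "moment": the same for the moment, N m; "opening": opening from 0.0 (shut) to 1.0 (fully open); "grasp_force": force on a finger pad.
Only numpy, scipy, OpenCV 4.12 (cv2) and the standard library are available. Lean on these libraries where they do the work, as an engineer would, in place of code of your own. Each camera call takes 0.05 s, during which the arm holds its last target. There are 200 camera calls.

TASK

Slide the clear cover of the utensil tray fully open and leave it open. Then take hold of the spatula, whose yellow handle lies under the opening, tip the handle end up and draw the spatula out slantwise, handle first, without forcing it against the tray or its covers. Finish while holding it still, the whole spatula lifted well clear above the tray, ready to hand over: do not put it down or let go, and leave the jar, the shaker and the timer where they are.

Things in the scene. Friction and masses are not known exactly. Their poses are not given: they have to be found in the camera images.
- tray: Steel utensil tray with clear covers, 330 x 230 x 70 mm, fixed to the worktop. Origin: centre of its underside; local x along its length, z up. Walls 5 mm, floor 4 mm; two cross rests at local x -0.125 and +0.100 (10 mm wide, tops 17 and 14 mm above the worktop) carry the spatula. A clear fixed panel (z 66 to 70 mm) covers local x -0.012 to +0.165; the other end is the opening once the cover is back.
- cover (a joint): Travel in m of the clear sliding cover (160 mm long, 4 mm thick, at z 72 to 76 mm): 0 = shut over the tray's open end (local x -0.160 to 0), 0.15 = fully open, stacked over the fixed panel; it then leaves an opening 150 mm long (local x -0.160 to -0.010) and 220 mm wide. Slides along the tray's +x, takes about 1 N, stays where it is left.
- cover_pull (a point): Point on the upright grey pull bar amid the sliding cover, 6 mm below its top. The bar is 80 mm long across the tray (tray y), 12 mm thick (tray x) and stands 22 mm above the cover, its top 98 mm above the worktop. Axes as the tray's; it travels with the cover.
- spatula: Spatula 295 mm long: yellow handle, thin dark shaft, red blade; about 0.08 kg. Origin: middle of its underside; local x from handle to blade, z up. Handle x -0.148 to -0.022, 24 wide, 16 high; shaft 12 wide, 2 to 11 mm up; blade x +0.059 to +0.148, 52 wide, 10 high. Lies level on both rests, underside 14 mm up, handle under the opening, blade under the fixed panel, its x within 0.05 rad of the tray's x.
- spatula_grip (a point): Middle of the yellow handle, 8 mm above the spatula's underside, 63 mm from the handle's end; 24 mm wide across spatula y. Axes as the spatula's.
- spatula_tip (a point): Far end of the red blade, 5 mm above the spatula's underside, at spatula x +0.146.
- spatula_butt (a point): Free end of the yellow handle, 8 mm above the spatula's underside, at spatula x -0.146.
- jam_jar: Bystander: jam jar with a white lid, 72 mm across, 102 mm high, behind the work. Origin: centre of its underside.
- sugar_shaker: Bystander: sugar shaker with a grey top, 44 mm across, 90 mm high, behind the work. Origin: centre of its underside.
- timer: Bystander: red kitchen timer, 62 x 70 x 70 mm, behind the work. Origin: centre of its underside.

How it is judged:
By the outcome, as a careful person would: the job done as asked, in the order asked, and still so for the second after the job is handed in, while the arm keeps its last pose, push and grip.
It also fails if it takes over 54 s, if anything falls off the work surface, if the arm or the gripper's body presses on something with over 40 N, if the wrist force passes 120 N, or if a joint passes its speed limit or range.

## Working session

There is one attempt and no reset: what is moved stays moved. The work goes in short steps, Python scripts to look and compute and a tool call to move; the robot and the scene stay as the last step left them, time stands still between calls to the robot, and variables do not carry over. Pictures are saved under pics/ and viewed, at most 10 in all, crops included, and the job is handed in when it is done.

Besides the shell and the picture viewer there is one more tool, called after "Request:" as name(argument=value, ...) on one line, values as JSON. send_rows: Moves the arm, as the interface text tells. Its arguments: {"type":"object","properties":{"linear":{"type":"array"},"twist":{"type":"array"},"fingers":{"type":"number"},"newtons":{"type":"number"}},"required":["linear","twist"]}

```bash
ls; mkdir -p pics; cat > h.py <<'E'
import numpy as np, cv2
from cell import bot
def ray(cam,px,info=None):
    i=info or bot.camera_info(cam); K=np.array(i["intrinsics"]); V=np.array(i["view"])
    d=np.array([(px[0]-K[0,2])/K[0,0],(px[1]-K[1,2])/K[1,1]])
    u=d.copy()
    for _ in range(30): u=d/(1+i["k1"]*(u@u))
    R=V[:3,:3]; o=-R.T@V[:3,3]
    return o,R.T@np.array([u[0],u[1],1])
def at_z(cam,px,z,info=None):
    o,d=ray(cam,px,info); return o+d*(z-o[2])/d[2]
def proj(cam,p):
    i=bot.camera_info(cam); K=np.array(i["intrinsics"]); V=np.array(i["view"])
    c=V[:3,:3]@p+V[:3,3]; u=c[:2]/c[2]; u=u*(1+i["k1"]*(u@u)); return K[:2,:2]@u+K[:2,2]
def snap(cam,name):
    im=bot.read_camera(cam); cv2.imwrite(f"pics/{name}.png",im[:,:,::-1]); return im
E
cat > a.py <<'E'
from h import *
np.set_printoptions(precision=4,suppress=True)
o=bot.get_obs(); print(o["time"],o["tcp_pos"],o["orientation"],o["qpos"])
Z=dict(cover_pull=.092,spatula_grip=.022,spatula_tip=.019,spatula_butt=.022,tray=0,spatula=.014,jam_jar=0,sugar_shaker=0,timer=0)
for cam in ("top","scene"):
    snap(cam,cam+"0")
    for t in Z:
        for r in bot.spot_point(cam,t)[:2]: print(cam,t,round(r["conf"],2),np.round(r["position"],1),at_z(cam,r["position"],Z[t]))
E
python3 a.py; python3 -c "
from h import *
print(bot.camera_info('wrist'),bot.camera_info('top'))"
```

```text
pics
0.0 [0.1838 0.6493 0.4037] [[ 0.9622 -0.2725 -0.0003]
 [-0.2725 -0.9622 -0.0017]
 [ 0.0001  0.0018 -1.    ]] [ 1.5831  0.3594  0.011  -0.0004 -1.2241 -0.2881]
top cover_pull 0.61 [306.5 237. ] [ 0.4474 -0.1856  0.092 ]
top tray 0.83 [327. 236.] [ 0.4494 -0.2404  0.    ]
top jam_jar 0.78 [180.1 136. ] [0.6946 0.1304 0.    ]
top sugar_shaker 0.82 [233.4 135.2] [ 0.6976 -0.0043  0.    ]
top timer 0.6 [270.3 148. ] [ 0.6663 -0.0972  0.    ]
scene cover_pull 0.8 [344.4 215. ] [ 0.4534 -0.1935  0.092 ]
scene spatula_grip 0.44 [344.5 245.5] [ 0.4333 -0.1783  0.022 ]
scene spatula_butt 0.56 [330.2 266.4] [ 0.426  -0.1084  0.022 ]
scene tray 0.67 [347.5 230.6] [ 0.4607 -0.2427  0.    ]
scene jam_jar 0.89 [159.7 281.5] [0.6891 0.131  0.    ]
scene sugar_shaker 0.84 [201.9 239.7] [ 0.7075 -0.0056  0.    ]
scene timer 0.69 [330.3 265.6] [ 0.4349 -0.1269  0.    ]
scene timer 0.64 [244.6 227.3] [ 0.6581 -0.0971  0.    ]
{'intrinsics': array([[337.00161501,   0.        , 287.33375761],
       [  0.        , 337.00161501, 207.77633151],
       [  0.        ,   0.        ,   1.        ]]), 'k1': -0.05397355270654732, 'view': array([[-2.72567445e-01, -9.62136666e-01,  1.55962048e-04,
         6.74653288e-01],
       [-9.26098597e-01,  2.62402023e-01,  2.71084059e-01,
        -3.38268289e-02],
       [-2.60860838e-01,  7.37442533e-02, -9.62555665e-01,
         3.90010449e-01],
       [ 0.00000000e+00,  0.00000000e+00,  0.00000000e+00,
         1.00000000e+00]])} {'intrinsics': array([[532.67741529,   0.        , 284.07533927],
       [  0.        , 532.67741529, 198.02670467],
       [  0.        ,   0.        ,   1.        ]]), 'k1': -0.20235971955587528, 'view': array([[ 0.01331747, -0.99990418,  0.00377927, -0.14041858],
       [-0.99809532, -0.01352087, -0.06019063,  0.53900764],
       [ 0.06023596, -0.00297049, -0.99817975,  1.28437833],
       [ 0.        ,  0.        ,  0.        ,  1.        ]])}
```

View pics/top0.png

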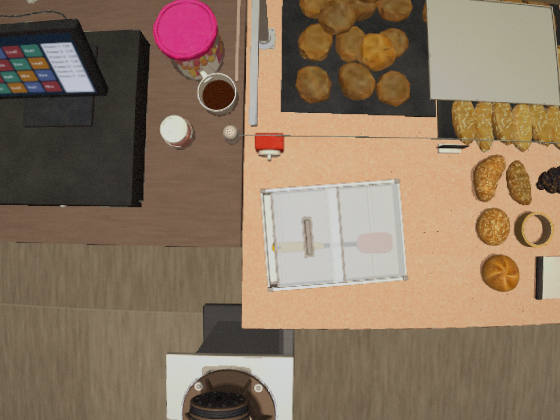

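View pics/scene0.png

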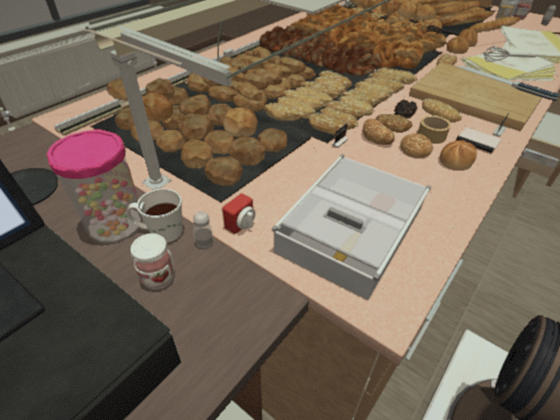

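The top view shows the tray with its long axis roughly along the world -y axis and corners near (262,190), (398,181), (407,278) and (270,290). The pull bar is at (308,237), the yellow handle is to its left, and the blade is under the panel at (375,243). The scene view agrees. It also shows a glass guard on a post behind the work.

```bash
cat > b.py <<'E'
from h import *
np.set_printoptions(precision=4,suppress=True)
P=np.array([at_z("top",p,.07) for p in [(262,190),(398,181),(407,278),(270,290)]])
print(P, P.mean(0), np.linalg.norm(np.diff(P[[0,1,2,3,0]],axis=0),axis=1))
# guard bar end: triangulate
for a,b in [((255,125),(230,75)),((265,42),(155,183))]:
    o1,d1=ray("top",a);o2,d2=ray("scene",b)
    s=np.linalg.lstsq(np.c_[d1,-d2],o2-o1,rcond=None)[0]; print("tri",o1+s[0]*d1,o2+s[1]*d2)
V=np.array(bot.camera_info("wrist")["view"]);o=bot.get_obs();R=np.array(o["orientation"])
print("cam in tool",R.T@(-V[:3,:3].T@V[:3,3]-o["tcp_pos"]), (V[:3,:3]@R).T)
im=cv2.imread("pics/top0.png"); cv2.imwrite("pics/top0c.png",cv2.resize(im[165:305,250:420],None,fx=4,fy=4,interpolation=cv2.INTER_CUBIC))
E
python3 b.py
```

```text
[[ 0.5558 -0.081   0.07  ]
 [ 0.5817 -0.4025  0.07  ]
 [ 0.3525 -0.4256  0.07  ]
 [ 0.3224 -0.1031  0.07  ]] [ 0.4531 -0.253   0.07  ] [0.3226 0.2304 0.3239 0.2344]
tri [ 0.6482 -0.0786  0.3813] [ 0.6492 -0.0778  0.3815]
tri [ 0.9423 -0.0789 -0.0007] [ 0.9513 -0.069   0.003 ]
cam in tool [0.0733 0.0003 0.0202] [[-0.0003 -0.9626 -0.2711]
 [ 1.     -0.0003  0.0001]
 [-0.0002 -0.2711  0.9626]]
```

View pics/top0c.png

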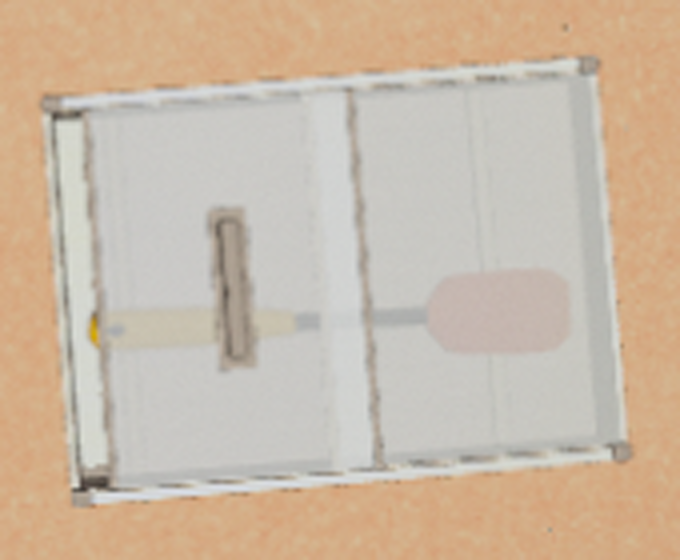

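The corners come out at about 323 x 232 mm, against 330 x 230 given, so the fix is good. Tray centre is about (0.453, -0.253), and its x axis runs along (0.087, -0.996). The crop shows the cover already slightly open, with the pull at local x of about -0.067. The spatula lies a little towards local -y. I'll move above the pull, starting by turning the tool so its y axis lines up with tray x.

Request:
send_rows(linear=[[0, 0, 0], [0, 0, 0], [0, 0, 0], [0.093, 0.167, 0], [0.093, 0.167, 0], [0.093, 0.167, 0], [0.093, 0.167, 0], [0.093, 0.167, 0]], twist=[[0, 0, -0.0385], [0, 0, -0.0385], [0, 0, -0.0385], [0, 0, 0], [0, 0, 0], [0, 0, 0], [0, 0, 0], [0, 0, 0]])

```text
time: 1.67
tcp_pos: [0.2916, 0.4896, 0.4047]
orientation: [[0.996, 0.087, 0.0], [0.087, -0.996, 0.0], [0.0, -0.0, -1.0]]
wrist_force: [0.2, -0.3, 1.0]
opening: 1.002
grasp_force: 0.0
```

Request:
send_rows(linear=[[0.093, 0.167, 0], [0.093, 0.167, 0], [0.093, 0.167, 0], [0.093, 0.167, 0], [0.093, 0.167, 0], [0.093, 0.167, 0], [-0.006, 0.187, 0], [-0.006, 0.187, 0]], twist=[[0, 0, 0], [0, 0, 0], [0, 0, 0], [0, 0, 0], [0, 0, 0], [0, 0, 0], [0, 0, 0], [0, 0, 0]])

```text
time: 2.33
tcp_pos: [0.4243, 0.2248, 0.4045]
orientation: [[0.996, 0.086, -0.0], [0.086, -0.996, -0.0], [-0.0, 0.0, -1.0]]
wrist_force: [0.4, 0.5, -0.1]
opening: 1.001
grasp_force: 0.0
```

Request:
send_rows(linear=[[-0.006, 0.187, 0], [-0.006, 0.187, 0], [-0.006, 0.187, 0], [-0.006, 0.187, 0], [-0.006, 0.187, 0], [-0.006, 0.187, 0], [-0.006, 0.187, 0], [-0.006, 0.187, 0]], twist=[[0, 0, 0], [0, 0, 0], [0, 0, 0], [0, 0, 0], [0, 0, 0], [0, 0, 0], [0, 0, 0], [0, 0, 0]])

```text
time: 3.0
tcp_pos: [0.4397, -0.0742, 0.4052]
orientation: [[0.996, 0.087, 0.001], [0.087, -0.996, 0.0], [0.001, -0.0, -1.0]]
wrist_force: [0.1, 0.0, 0.0]
opening: 0.999
grasp_force: 0.0
```

Request:
send_rows(linear=[[-0.006, 0.187, 0.1], [-0.006, 0.187, 0.1], [-0.006, 0.14, 0], [0, 0, 0], [0, 0, 0]], twist=[[0, 0, 0], [0, 0, 0], [0, 0, 0], [0, 0, 0], [0, 0, 0]])

```text
time: 3.42
tcp_pos: [0.4452, -0.1751, 0.365]
orientation: [[0.996, 0.084, -0.001], [0.084, -0.996, -0.0], [-0.001, 0.0, -1.0]]
wrist_force: [0.2, 0.4, -0.4]
opening: 1.001
grasp_force: 0.0
```

```bash
cat > c.py <<'E'
from h import *
import sys
np.set_printoptions(precision=4,suppress=True)
o=bot.get_obs(); print(o["time"],o["tcp_pos"],o["qpos"]); I=bot.camera_info("wrist")
snap("wrist",sys.argv[1])
Z=dict(cover_pull=.092,spatula_grip=.022,spatula_tip=.019,spatula_butt=.022,tray=0)
C=np.array([.453,-.253,0]);ex=np.array([.087,-.996,0]);ey=np.array([.996,.087,0])
for t in Z:
    for r in bot.spot_point("wrist",t)[:1]:
        p=at_z("wrist",r["position"],Z[t],I); print(t,round(r["conf"],2),np.round(r["position"],1),p,"local",(p-C)@ex,(p-C)@ey)
E
python3 c.py w1
```

```text
3.4167 [ 0.4452 -0.1751  0.365 ] [ 0.0378  0.0639 -0.4658  0.0001 -1.042   1.6167]
cover_pull 0.94 [306.  206.6] [ 0.4492 -0.1898  0.092 ] local -0.06328457063416791 0.0016656692939286048
tray 0.6 [359.3 180.8] [ 0.4564 -0.2499  0.    ] local -0.0027498469987241713 0.00369669738882151
```

View pics/w1.png

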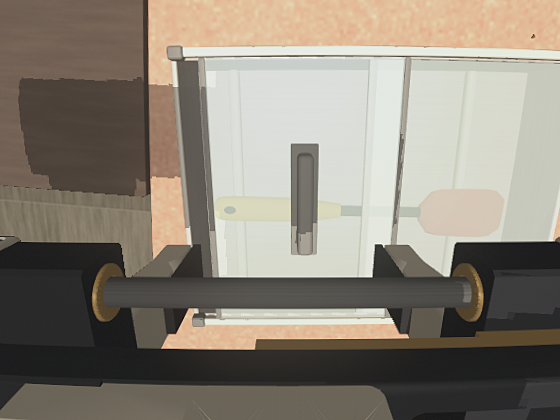

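The wrist view shows the pull bar at (305,200) and the yellow handle at column 215 to 340, row 210, under the cover. The cover's trailing edge is near column 205. The pull measures (0.449, -0.190), matching the top view. Now I'll lower straddling the bar and close gently.

Request:
send_rows(linear=[[0.007, 0.037, 0.1], [0.006, 0.038, 0.1], [0, 0, 0.11], [0, 0, 0.11], [0, 0, 0.11], [0, 0, 0], [0, 0, 0]], twist=[[0, 0, 0], [0, 0, 0], [0, 0, 0], [0, 0, 0], [0, 0, 0], [0, 0, 0], [0, 0, 0]])

```text
time: 4.3
tcp_pos: [0.4493, -0.1879, 0.2592]
orientation: [[0.996, 0.088, -0.002], [0.088, -0.996, -0.0], [-0.002, -0.0, -1.0]]
wrist_force: [0.7, -0.2, 0.4]
opening: 0.996
grasp_force: 0.0
```

Request:
send_rows(linear=[[0, 0, 0], [0, 0, 0], [0, 0, 0], [0, 0, 0], [0, 0, 0], [0, 0, 0], [0, 0, 0], [0, 0, 0]], twist=[[0, 0, 0], [0, 0, 0], [0, 0, 0], [0, 0, 0], [0, 0, 0], [0, 0, 0], [0, 0, 0], [0, 0, 0]], fingers=-1, newtons=10)

```text
time: 4.97
tcp_pos: [0.4493, -0.1885, 0.2595]
orientation: [[0.996, 0.087, 0.0], [0.087, -0.996, -0.0], [0.0, 0.0, -1.0]]
wrist_force: [-0.3, 0.3, -0.1]
opening: 0.455
grasp_force: 0.0
```

Request:
send_rows(linear=[[0, 0, 0], [0, 0, 0], [0, 0, 0], [0, 0, 0], [0, 0, 0], [0, 0, 0], [0, 0, 0], [0, 0, 0]], twist=[[0, 0, 0], [0, 0, 0], [0, 0, 0], [0, 0, 0], [0, 0, 0], [0, 0, 0], [0, 0, 0], [0, 0, 0]])

```text
time: 5.63
tcp_pos: [0.4493, -0.1885, 0.2593]
orientation: [[0.996, 0.087, -0.0], [0.087, -0.996, -0.0], [-0.0, 0.0, -1.0]]
wrist_force: [-0.4, -0.7, -1.3]
opening: 0.135
grasp_force: 10.0
```

Opening is 11.9 mm, which matches the 12 mm bar, so it is held. Now I'll slide along tray +x, which is tool +y.

Request:
send_rows(linear=[[0, 0.06, 0], [0, 0.1, 0], [0, 0.1, 0], [0, 0.1, 0], [0, 0.1, 0], [0, 0.1, 0], [0, 0.06, 0], [0, 0, 0]], twist=[[0, 0, 0], [0, 0, 0], [0, 0, 0], [0, 0, 0], [0, 0, 0], [0, 0, 0], [0, 0, 0], [0, 0, 0]])

```text
time: 6.3
tcp_pos: [0.4605, -0.3138, 0.2594]
orientation: [[0.996, 0.085, 0.0], [0.085, -0.996, -0.001], [0.0, 0.001, -1.0]]
wrist_force: [-0.0, -0.9, 0.9]
opening: 0.135
grasp_force: 10.0
```

Request:
send_rows(linear=[[0, 0.015, 0], [0, 0.015, 0], [0, 0, 0]], twist=[[0, 0, 0], [0, 0, 0], [0, 0, 0]])

```text
time: 6.55
tcp_pos: [0.4608, -0.3178, 0.2594]
orientation: [[0.996, 0.087, 0.0], [0.087, -0.996, -0.0], [0.0, 0.0, -1.0]]
wrist_force: [1.2, -0.4, -1.5]
opening: 0.13
grasp_force: 10.0
```

Request:
send_rows(linear=[[0, 0.015, 0], [0, 0.015, 0], [0, 0, 0]], twist=[[0, 0, 0], [0, 0, 0], [0, 0, 0]])

```text
time: 6.8
tcp_pos: [0.4611, -0.3218, 0.2593]
orientation: [[0.996, 0.087, -0.0], [0.087, -0.996, 0.004], [0.0, -0.004, -1.0]]
wrist_force: [1.6, 21.0, 7.2]
opening: 0.155
grasp_force: 10.0
```

Request:
send_rows(linear=[[0, 0.015, 0], [0, 0, 0]], twist=[[0, 0, 0], [0, 0, 0]])

```text
time: 6.97
tcp_pos: [0.4613, -0.3245, 0.2593]
orientation: [[0.996, 0.087, -0.0], [0.087, -0.996, 0.004], [-0.0, -0.004, -1.0]]
wrist_force: [1.6, 19.9, 6.9]
opening: 0.216
grasp_force: 10.0
```

The force rose to about 20 N, so the cover is at its stop. Next: release, lift and go over the handle.

Request:
send_rows(linear=[[0, 0, 0], [0, 0, 0], [0, 0, 0], [0, 0, -0.05], [0, 0, -0.15], [0, 0, -0.15], [0, 0, -0.15], [0, 0, -0.1]], twist=[[0, 0, 0], [0, 0, 0], [0, 0, 0], [0, 0, 0], [0, 0, 0], [0, 0, 0], [0, 0, 0], [0, 0, 0]], fingers=0.3)

```text
time: 7.63
tcp_pos: [0.4614, -0.3274, 0.3833]
orientation: [[0.996, 0.087, 0.003], [0.087, -0.996, -0.002], [0.003, 0.002, -1.0]]
wrist_force: [-0.1, 0.4, 1.1]
opening: 0.642
grasp_force: 0.0
```

Request:
send_rows(linear=[[-0.02, -0.196, 0], [-0.02, -0.196, 0], [-0.02, -0.196, 0], [-0.02, -0.196, 0], [0, 0, 0], [0, 0, 0], [0, 0, 0], [0, 0, 0]], twist=[[0, 0, 0], [0, 0, 0], [0, 0, 0], [0, 0, 0], [0, 0, 0.0385], [0, 0, 0.0385], [0, 0, 0.0385], [0, 0, 0.0385]])

```text
time: 8.3
tcp_pos: [0.4316, -0.1719, 0.3804]
orientation: [[0.92, -0.391, 0.001], [-0.391, -0.92, -0.0], [0.001, -0.0, -1.0]]
wrist_force: [-0.3, 0.1, 0.0]
opening: 0.653
grasp_force: 0.0
```

Request:
send_rows(linear=[[0, 0, 0], [0, 0, 0], [0, 0, 0], [0, 0, 0], [0, 0, 0], [0, 0, 0], [0, 0, 0], [0, 0, 0]], twist=[[0, 0, 0.0385], [0, 0, 0.0385], [0, 0, 0.0385], [0, 0, 0.0385], [0, 0, 0.0385], [0, 0, 0.0385], [0, 0, 0.0385], [0, 0, 0.0385]])

```text
time: 8.97
tcp_pos: [0.4316, -0.1724, 0.3802]
orientation: [[0.199, -0.98, 0.0], [-0.98, -0.199, -0.0], [0.0, -0.0, -1.0]]
wrist_force: [-0.4, -0.1, 0.3]
opening: 0.648
grasp_force: 0.0
```

Request:
send_rows(linear=[[0, 0, 0], [0, 0, 0]], twist=[[0, 0, 0.0385], [0, 0, 0]])

```text
time: 9.13
tcp_pos: [0.4316, -0.1724, 0.3801]
orientation: [[0.079, -0.997, 0.0], [-0.997, -0.079, -0.0], [0.0, -0.0, -1.0]]
wrist_force: [-0.6, 0.2, -0.9]
opening: 0.65
grasp_force: 0.0
```

```bash
python3 c.py w2
```

```text
9.1333 [ 0.4316 -0.1724  0.3801] [ 0.0455  0.0253 -0.4697  0.0003 -1.0754  0.0339]
cover_pull 0.69 [260.2   5.7] [ 0.4631 -0.3194  0.092 ] local 0.06705759771345185 0.004282200705911647
spatula_grip 0.94 [290.8 191.5] [ 0.428  -0.1684  0.022 ] local -0.08642637883003872 -0.017513960239560394
spatula_butt 0.66 [292.6 247.5] [ 0.421  -0.1069  0.022 ] local -0.1483106928222212 -0.019144262836114576
tray 0.83 [272.  110.5] [ 0.4537 -0.2472  0.    ] local -0.005725640217574332 0.0012388974132688192
```

View pics/w2.png

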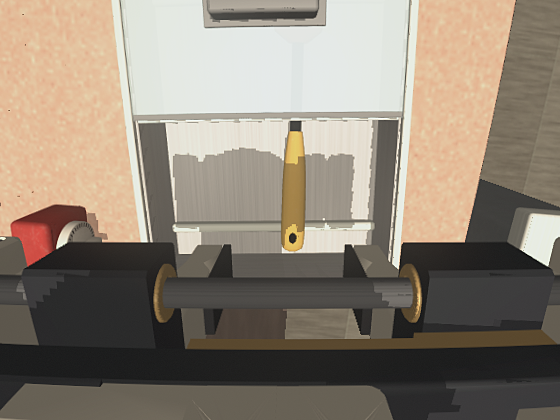

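The opening is clear and the cover is back, with the pull at local x 0.067 (0.07 expected). The yellow handle runs from (295,130) to (293,248). The grip-to-butt distance measures 62 mm against 63 mm given. Now I'll descend, keeping the fingertips about 12 mm above the worktop.

Request:
send_rows(linear=[[-0.021, 0.016, 0.12], [0, 0, 0.13], [0, 0, 0.13], [0, 0, 0.13], [0, 0, 0.13], [0, 0, 0.11], [0, 0, 0], [0, 0, 0]], twist=[[0, 0, -0.004], [0, 0, 0], [0, 0, 0], [0, 0, 0], [0, 0, 0], [0, 0, 0], [0, 0, 0], [0, 0, 0]])

```text
time: 10.1
tcp_pos: [0.4281, -0.1683, 0.2289]
orientation: [[0.099, -0.995, -0.003], [-0.995, -0.099, -0.0], [0.0, 0.003, -1.0]]
wrist_force: [-0.5, 0.5, 1.0]
opening: 0.651
grasp_force: 0.0
```

Request:
send_rows(linear=[[0, 0, 0.07], [0, 0, 0.07], [0, 0, 0.06], [0, 0, 0], [0, 0, 0]], twist=[[0, 0, 0], [0, 0, 0], [0, 0, 0], [0, 0, 0], [0, 0, 0]])

```text
time: 10.52
tcp_pos: [0.4289, -0.1682, 0.1905]
orientation: [[0.099, -0.995, 0.001], [-0.995, -0.099, -0.0], [0.0, -0.001, -1.0]]
wrist_force: [0.8, -0.5, 0.2]
opening: 0.649
grasp_force: 0.0
```

```bash
python3 c.py w3
```

```text
10.5167 [ 0.4289 -0.1682  0.1905] [ 0.0557  0.2757 -0.713   0.0005 -0.5812  0.0428]
spatula_grip 0.88 [296.4 272.3] [ 0.4247 -0.168   0.022 ] local -0.0871606698346277 -0.020783194420964362
tray 0.7 [251.1  90.6] [ 0.4548 -0.2503  0.    ] local -0.0025478217554933116 0.0020595439696383254
```

View pics/w3.png

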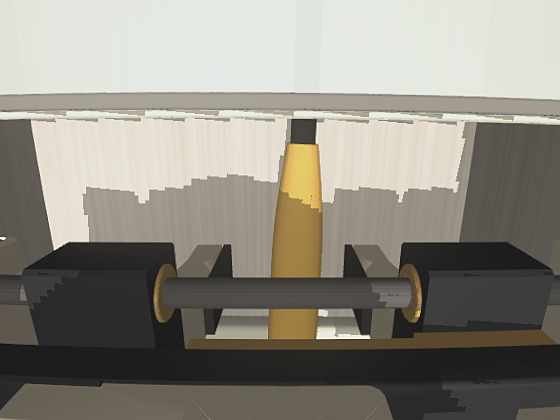

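```bash
python3 - <<'E'
from h import *
I=bot.camera_info("wrist"); im=cv2.imread("pics/w3.png"); hsv=cv2.cvtColor(im,cv2.COLOR_BGR2HSV)
P=[]
for r in range(155,260,15):
    c=np.where((hsv[r,250:345,1]>120)&(hsv[r,250:345,0]<40))[0]+250
    P.append(at_z("wrist",((c[0]+c[-1])/2,r),.024,I)); print(r,c[0],c[-1],P[-1].round(4))
P=np.array(P); f=np.polyfit(P[:,1],P[:,0],1); print("slope dx/dy",f, "x at y=-.168",np.polyval(f,-.168))
R=np.array(bot.get_obs()["orientation"]); print("tool x slope",R[0,0]/R[1,0])
E
```

```text
155 285 318 [ 0.4283 -0.2246  0.024 ]
170 283 319 [ 0.4278 -0.2181  0.024 ]
185 280 320 [ 0.4276 -0.2114  0.024 ]
200 278 320 [ 0.4273 -0.2045  0.024 ]
215 276 321 [ 0.4267 -0.1975  0.024 ]
230 274 321 [ 0.4264 -0.1903  0.024 ]
245 273 321 [ 0.4259 -0.183   0.024 ]
slope dx/dy [-0.05685969  0.41553472] x at y=-.168 0.42508714592861424
tool x slope -0.09851770150926295
```

Measured up close, the handle axis is about 0.04 rad off the tool and 4 mm to the side. I'll correct both and grip.

Request:
send_rows(linear=[[0, 0.019, 0], [0, 0, 0], [0, 0, 0], [0, 0, 0], [0, 0, 0], [0, 0, 0], [0, 0, 0], [0, 0, 0]], twist=[[0, 0, 0.013], [0, 0, 0], [0, 0, 0], [0, 0, 0], [0, 0, 0], [0, 0, 0], [0, 0, 0], [0, 0, 0]], fingers=-1, newtons=35)

```text
time: 11.48
tcp_pos: [0.4246, -0.1686, 0.1894]
orientation: [[0.057, -0.998, 0.0], [-0.998, -0.057, -0.0], [0.0, -0.0, -1.0]]
wrist_force: [-0.2, 0.5, 0.2]
opening: 0.256
grasp_force: 35.0
```

Request:
send_rows(linear=[[0, 0, 0], [0, 0, 0], [0, 0, 0]], twist=[[0, 0, 0], [0, 0, 0], [0, 0, 0]])

```text
time: 11.73
tcp_pos: [0.4246, -0.1686, 0.1894]
orientation: [[0.057, -0.998, 0.0], [-0.998, -0.057, -0.0], [0.0, -0.0, -1.0]]
wrist_force: [0.3, 1.1, 1.5]
opening: 0.253
grasp_force: 35.0
```

The opening is about 22 mm on the handle with 35 N, so it is gripped. Next I'll work out the slanted path and check its clearances in the tray's x-z plane.

```bash
cat > p.py <<'E'
from h import *
# (s,h) plane. spatula origin underside mid; tip fixed pivot bottom at spatula x=.148
parts=[(-.148,-.022,0,.016),(-.022,.059,.002,.011),(.059,.148,0,.010)]
obst=[(-.165,-.160,0,.07),(-.012,.165,.066,.070),(-.010,.15,.072,.076),(.16,.165,0,.07),(-.165,.165,-.01,.004),(-.13,-.12,0,.017),(.095,.105,0,.014)]
grip=(-.085,.0164) # grasp pt in spatula frame (h .0304 -.014)
fing=[(grip[0]-.0095,grip[0]+.0095,-.0026,.06),(grip[0]-.039,grip[0]+.039,grip[1]+.047,.2)]
def rect(a,b,l,t,n=60):
    x=np.linspace(a,b,n);y=np.linspace(l,t,12)
    return np.vstack([np.c_[x,0*x+l],np.c_[x,0*x+t],np.c_[0*y+a,y],np.c_[0*y+b,y]])
def sd(P,o):
    dx=np.maximum(o[0]-P[:,0],P[:,0]-o[1]);dy=np.maximum(o[2]-P[:,1],P[:,1]-o[3])
    return np.where((dx>0)&(dy>0),np.hypot(dx,dy),np.maximum(dx,dy)).min()
def pose(ts,th,deg): # tip bottom
    a=np.radians(deg);R=np.array([[np.cos(a),np.sin(a)],[-np.sin(a),np.cos(a)]])
    return R,np.array([ts,th])-R@[.148,0]
prev=None
T=[(.146,.014,0)]+[(.146,.0145+.0015*k/6,2*k) for k in range(1,7)]+[(.146-.02*k,.017+.002*k,min(12+1.5*k,24)) for k in range(1,10)]+[(-.034,.035+.035*k,24) for k in range(1,8)]
for ts,th,deg in T:
    R,o=pose(ts,th,deg)
    c=[[round(1000*sd(rect(*q)@R.T+o,ob)) for ob in obst] for q in parts+fing]
    tcp=R@[grip[0],grip[1]+.159]+o
    if prev:
        d=prev[0].T@(tcp-prev[1]); dx,dz=d[0],-d[1]
        print(f"{ts:.3f} {th:.3f} {deg} lin [{dx/.2:.3f},0,{dz/.2:.3f}] tw {-np.radians(deg-prev[2])/np.pi:.4f} spat {min(map(min,c[:3]))} fing {min(c[3])} body {min(c[4])} tcp {tcp.round(3)}")
    prev=(R,tcp,deg)
E
python3 p.py
```

```text
0.146 0.015 2 lin [0.031,0,-0.044] tw -0.0111 spat 2 fing 16 body 37 tcp [-0.081  0.198]
0.146 0.015 4 lin [0.031,0,-0.041] tw -0.0111 spat 4 fing 24 body 37 tcp [-0.074  0.206]
0.146 0.015 6 lin [0.031,0,-0.041] tw -0.0111 spat 6 fing 32 body 38 tcp [-0.067  0.214]
0.146 0.015 8 lin [0.031,0,-0.041] tw -0.0111 spat 7 fing 39 body 40 tcp [-0.06   0.222]
0.146 0.016 10 lin [0.031,0,-0.041] tw -0.0111 spat 8 fing 47 body 43 tcp [-0.053  0.229]
0.146 0.016 12 lin [0.031,0,-0.041] tw -0.0111 spat 5 fing 55 body 47 tcp [-0.045  0.236]
0.126 0.019 13.5 lin [-0.078,0,-0.024] tw -0.0083 spat 2 fing 50 body 63 tcp [-0.06   0.244]
0.106 0.021 15.0 lin [-0.076,0,-0.017] tw -0.0083 spat 2 fing 33 body 79 tcp [-0.074  0.251]
0.086 0.023 16.5 lin [-0.076,0,-0.014] tw -0.0083 spat 2 fing 23 body 88 tcp [-0.088  0.257]
0.066 0.025 18.0 lin [-0.075,0,-0.011] tw -0.0083 spat 4 fing 24 body 90 tcp [-0.101  0.264]
0.046 0.027 19.5 lin [-0.075,0,-0.009] tw -0.0083 spat 7 fing 29 body 92 tcp [-0.115  0.27 ]
0.026 0.029 21.0 lin [-0.074,0,-0.006] tw -0.0083 spat 11 fing 41 body 92 tcp [-0.129  0.276]
0.006
[... 246 characters left out ...]
92 body 104 tcp [-0.176  0.29 ]
-0.034 0.070 24 lin [-0.071,0,-0.160] tw -0.0000 spat 20 fing 116 body 138 tcp [-0.176  0.325]
-0.034 0.105 24 lin [-0.071,0,-0.160] tw -0.0000 spat 38 fing 144 body 173 tcp [-0.176  0.36 ]
-0.034 0.140 24 lin [-0.071,0,-0.160] tw -0.0000 spat 68 fing 175 body 208 tcp [-0.176  0.395]
-0.034 0.175 24 lin [-0.071,0,-0.160] tw -0.0000 spat 102 fing 207 body 243 tcp [-0.176  0.43 ]
-0.034 0.210 24 lin [-0.071,0,-0.160] tw -0.0000 spat 136 fing 240 body 278 tcp [-0.176  0.465]
-0.034 0.245 24 lin [-0.071,0,-0.160] tw -0.0000 spat 171 fing 274 body 312 tcp [-0.176  0.5  ]
-0.034 0.280 24 lin [-0.071,0,-0.160] tw -0.0000 spat 205 fing 308 body 347 tcp [-0.176  0.535]
```

```bash
sed -i 's/^T=.*/T=[(.146,.014,0)]+[(.146,.0145+.001*k\/6,2*k) for k in range(1,7)]+[(.146-.02*k,.015+.001*k,d) for k,d in enumerate((12.5,13,14.5,16.5,19,21.5,24,24,24),1)]+[(-.034,.024+.035*k,24) for k in range(1,8)]/' p.py; python3 p.py | cut -c1-110 | head -17
```

```text
0.146 0.015 2 lin [0.031,0,-0.043] tw -0.0111 spat 2 fing 16 body 37 tcp [-0.081  0.198]
0.146 0.015 4 lin [0.031,0,-0.041] tw -0.0111 spat 4 fing 24 body 37 tcp [-0.074  0.206]
0.146 0.015 6 lin [0.031,0,-0.041] tw -0.0111 spat 5 fing 32 body 38 tcp [-0.067  0.214]
0.146 0.015 8 lin [0.031,0,-0.041] tw -0.0111 spat 7 fing 39 body 40 tcp [-0.06   0.221]
0.146 0.015 10 lin [0.031,0,-0.041] tw -0.0111 spat 8 fing 46 body 43 tcp [-0.053  0.229]
0.146 0.015 12 lin [0.031,0,-0.041] tw -0.0111 spat 5 fing 54 body 47 tcp [-0.045  0.236]
0.126 0.016 12.5 lin [-0.091,0,0.008] tw -0.0028 spat 7 fing 49 body 59 tcp [-0.064  0.238]
0.106 0.017 13 lin [-0.091,0,0.007] tw -0.0028 spat 3 fing 29 body 72 tcp [-0.082  0.24 ]
0.086 0.018 14.5 lin [-0.075,0,-0.013] tw -0.0083 spat 10 fing 12 body 75 tcp [-0.096  0.246]
0.066 0.019 16.5 lin [-0.067,0,-0.020] tw -0.0111 spat 12 fing 13 body 79 tcp [-0.108  0.253]
0.046 0.020 19 lin [-0.058,0,-0.026] tw -0.0139 spat 15 fing 20 body 83 tcp [-0.117  0.262]
0.026 0.021 21.5 lin [-0.057,0,-0.022] tw -0.0139 spat 17 fing 35 body 86 tcp [-0.127  0.27 ]
0.006 0.022 24 lin [-0.056,0,-0.018] tw -0.0139 spat 18 fing 53 body 90 tcp [-0.136  0.277]
-0.014 0.023 24 lin [-0.093,0,0.036] tw -0.0000 spat 18 fing 68 body 90 tcp [-0.156  0.278]
-0.034 0.024 24 lin [-0.093,0,0.036] tw -0.0000 spat 11 fing 86 body 93 tcp [-0.176  0.279]
-0.034 0.059 24 lin [-0.071,0,-0.160] tw -0.0000 spat 18 fing 107 body 127 tcp [-0.176  0.314]
-0.034 0.094 24 lin [-0.071,0,-0.160] tw -0.0000 spat 30 fing 135 body 162 tcp [-0.176  0.349]
```

Request:
send_rows(linear=[[0.031, 0, -0.044], [0.031, 0, -0.041], [0.031, 0, -0.041], [0, 0, 0]], twist=[[0, -0.0111, 0], [0, -0.0111, 0], [0, -0.0111, 0], [0, 0, 0]])

```text
time: 12.07
tcp_pos: [0.4266, -0.1889, 0.2151]
orientation: [[0.056, -0.998, -0.003], [-0.993, -0.056, 0.106], [-0.106, -0.003, -0.994]]
wrist_force: [0.5, -0.6, -0.4]
opening: 0.256
grasp_force: 35.0
```

Request:
send_rows(linear=[[0.031, 0, -0.041], [0.031, 0, -0.041], [0.031, 0, -0.041], [0, 0, 0]], twist=[[0, -0.0111, 0], [0, -0.0111, 0], [0, -0.0111, 0], [0, 0, 0]])

```text
time: 12.4
tcp_pos: [0.4274, -0.2109, 0.2363]
orientation: [[0.055, -0.998, -0.01], [-0.977, -0.056, 0.208], [-0.208, -0.001, -0.978]]
wrist_force: [1.3, -0.1, -0.6]
opening: 0.25
grasp_force: 35.0
```

```bash
python3 - <<'E'
from h import *
im=snap("scene","s1"); cv2.imwrite("pics/s1c.png",cv2.resize(im[130:310,240:460,::-1],None,fx=3,fy=3,interpolation=cv2.INTER_CUBIC))
o=bot.get_obs(); print(o["wrist_force"],o["moment"],o["qpos"])
E
```

```text
[-0.16034115 -0.47822979 -0.88753874] [-0.62745561 -0.09341184  0.00362416] [-0.14912729  0.25711993 -0.48246746 -0.26343424 -0.89068865  0.37637034]
```

View pics/s1c.png

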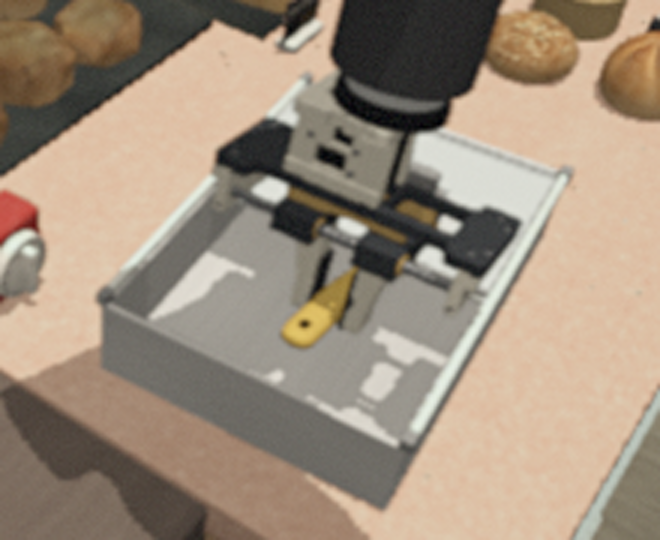

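The view shows the handle held between the pads and tilted up, its end at (305,325) in the crop and clear of the end wall. The wrist force is about 1 N. Drawing out now.

Request:
send_rows(linear=[[-0.091, 0, 0.001], [-0.091, 0, 0.007], [0, 0, 0]], twist=[[0, -0.0028, 0], [0, -0.0028, 0], [0, 0, 0]])

```text
time: 12.7
tcp_pos: [0.4238, -0.172, 0.2413]
orientation: [[0.055, -0.998, -0.014], [-0.973, -0.057, 0.224], [-0.225, 0.001, -0.974]]
wrist_force: [-0.1, -0.1, -1.1]
opening: 0.25
grasp_force: 35.0
```

Request:
send_rows(linear=[[-0.075, 0, -0.013], [-0.067, 0, -0.02], [-0.058, 0, -0.026], [0, 0, 0]], twist=[[0, -0.0083, 0], [0, -0.0111, 0], [0, -0.0139, 0], [0, 0, 0]])

```text
time: 13.03
tcp_pos: [0.4228, -0.1373, 0.2637]
orientation: [[0.055, -0.998, -0.018], [-0.944, -0.058, 0.326], [-0.326, -0.001, -0.945]]
wrist_force: [1.0, -0.3, -1.7]
opening: 0.253
grasp_force: 35.0
```

Request:
send_rows(linear=[[-0.057, 0, -0.022], [-0.056, 0, -0.018], [-0.093, 0, 0.036], [-0.093, 0, 0.036], [0, 0, 0]], twist=[[0, -0.0139, 0], [0, -0.0139, 0], [0, 0, 0], [0, 0, 0], [0, 0, 0]])

```text
time: 13.45
tcp_pos: [0.4187, -0.0788, 0.2798]
orientation: [[0.051, -0.998, -0.024], [-0.913, -0.057, 0.404], [-0.405, 0.001, -0.914]]
wrist_force: [-0.6, -0.2, -0.6]
opening: 0.255
grasp_force: 35.0
```

```bash
python3 - <<'E'
from h import *
o=bot.get_obs(); print(o["time"],o["tcp_pos"],o["qpos"])
for t,z in (("spatula_tip",.03),("spatula_butt",.16)):
    for r in bot.read_camera("scene") is not None and bot.spot_point("scene",t)[:1]: print(t,r)
im=snap("scene","s2"); cv2.imwrite("pics/s2c.png",cv2.resize(im[110:330,220:460,::-1],None,fx=2.5,fy=2.5,interpolation=cv2.INTER_CUBIC))
E
```

```text
13.45 [ 0.41871221 -0.07879525  0.27981487] [ 0.02379944  0.13964901 -0.44940115 -0.48507938 -1.05147058  0.29177059]
spatula_butt {'position': [294.0, 272.6], 'conf': 0.92}
```

View pics/s2c.png

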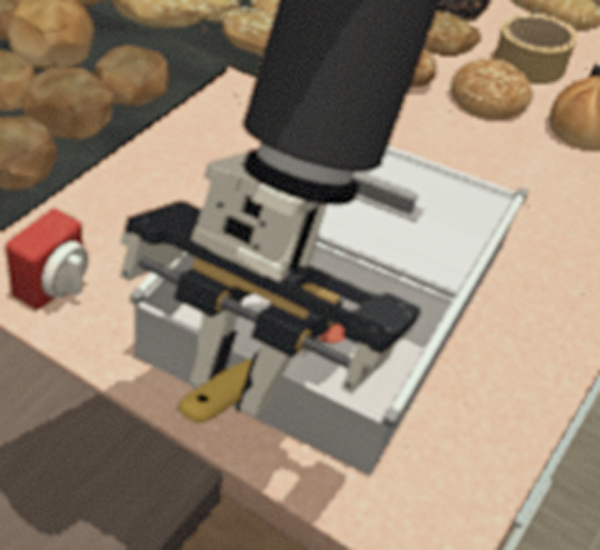

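The cover is still open, and the red blade (333,332) shows in the opening, clear of the panel edge. I'll draw 20 mm more, then lift straight up.

Request:
send_rows(linear=[[-0.1, 0, 0], [-0.036, 0, -0.08], [-0.071, 0, -0.16], [-0.071, 0, -0.16], [-0.071, 0, -0.16], [-0.071, 0, -0.16], [-0.036, 0, -0.08], [0, 0, 0]], twist=[[0, 0, 0], [0, 0, 0], [0, 0, 0], [0, 0, 0], [0, 0, 0], [0, 0, 0], [0, 0, 0], [0, 0, 0]])

```text
time: 14.37
tcp_pos: [0.4191, -0.0628, 0.4681]
orientation: [[0.054, -0.998, -0.016], [-0.913, -0.056, 0.405], [-0.405, -0.008, -0.914]]
wrist_force: [0.4, -0.8, -2.0]
opening: 0.258
grasp_force: 35.0
```

Request:
send_rows(linear=[[0, 0, 0], [0, 0, 0], [0, 0, 0], [0, 0, 0], [0, 0, 0], [0, 0, 0]], twist=[[0, 0, 0], [0, 0, 0], [0, 0, 0], [0, 0, 0], [0, 0, 0], [0, 0, 0]])

```text
time: 14.87
tcp_pos: [0.4185, -0.062, 0.4632]
orientation: [[0.052, -0.998, -0.024], [-0.912, -0.057, 0.406], [-0.407, 0.001, -0.914]]
wrist_force: [0.8, 0.5, -0.3]
opening: 0.25
grasp_force: 35.0
```

```bash
python3 - <<'E'
from h import *
a=snap("scene","s3"); b=snap("top","t3")
cv2.imwrite("pics/f.png",np.vstack([cv2.resize(a[60:330,150:470],(640,300))[:,:,::-1],cv2.resize(b[110:320,160:420],(640,300))[:,:,::-1]]))
for t in ("cover_pull","spatula_tip"): print(t,[(r["conf"],at_z("top",r["position"],.092)) for r in bot.spot_point("top",t)[:1]])
E
```

```text
cover_pull [(0.87, array([ 0.46128623, -0.32122806,  0.092     ]))]
spatula_tip []
```

View pics/f.png

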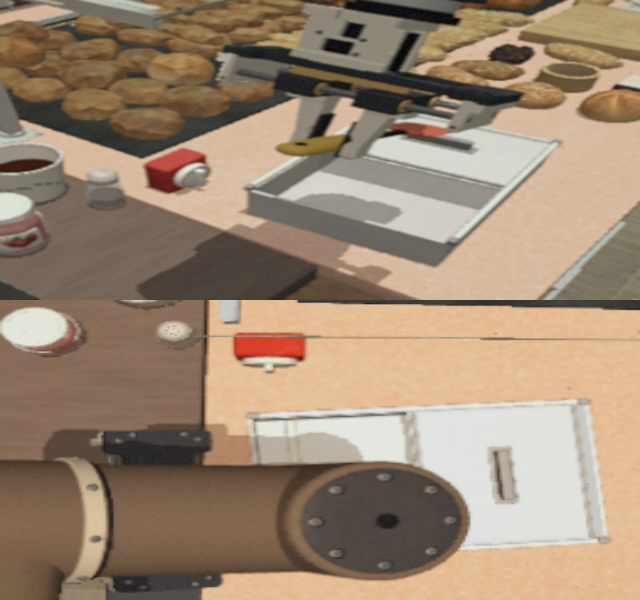

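The spatula is held well above the tray (blade tip about 0.2 m up). The cover is still fully open, with the pull at (0.461, -0.321), and the bystanders have not moved.

```bash
python3 -c "
from cell import bot
print(bot.hand_in())"
```

```text
the job is handed in; nothing more can be done
None
```

The cover is fully open and was left open; the spatula was drawn out slantwise, handle first, and is held still about 0.2 m up over the tray, with the jar, shaker and timer unmoved; the job is handed in, at about 15 s of the 54 s allowed.

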